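Refit the spacer and R-clip on a bench bender's pivot pin

TASK

Secure the lever of the small bench bender again: drop the steel spacer ring over the upright pivot pin so that it lies flat on the lever's hub, then push the R-clip's straight leg through the cross hole in the pin, from the open front of the bender, until its bow springs over the pin and the clip is fully home, then let go. The pin's height in its bore varies, so feel for the hole: never lean on the bender with the clip harder than a firm thumb's push (30 N). Leave the other things on the bench as they are.

Things in the scene. Friction and masses are not known exactly. Their poses are not given: they have to be found in the camera images.
- bender: Grey steel bender fixed to the table: base 150 x 120 x 20 mm, round hub 60 mm across with its top 40 mm above the table, 26 mm upright steel pivot pin through the hub's centre. Origin: pin axis at table level; z up; x points away from the open front, along the pin's cross hole: the clip goes in along +x. The lever points to +x within 0.35 rad; black handle 140 mm from the pin, top 105 mm up.
- pivot (a point): Point on the pin's axis, 71 mm above the table, fixed to the bender. The pin itself stands higher or lower each time (and stays so under loads below 60 N): the level cross hole's centre is 60 to 82 mm above the table, not in the readings; the pin's flat top is always 24 mm above it and can be felt. Hole 8 mm wide, 8.4 mm high, through; mouths rounded at the sides, sharp above and below.
- spacer: Plain steel ring lying flat: 46 mm outside, 30.4 mm bore, 12 mm tall, 70 to 120 g. Origin: centre of its underside, z up. In place its origin is on the pin's axis, 40 mm above the table.
- clip: R-clip of 6 mm round steel wire, 65 g, lying level on the block. Origin: centreline of the straight leg; x along the leg to its tip at x = +78, z up. From a pin centre at x = 47 mm the pin spreads the bow, takes 5 to 16 N to pass its hump (x near 26), then the bow springs shut and the pin meets a rigid kink: home, pin centre at x = 11 to 13, y = 0 mm. More push only adds force.
- clip_loop (a point): Where to grip the clip: middle of its loop, at x = -28, y = +10, z = 0 mm of the clip; same axes. Two straight wires along x, centrelines y = 0 and +20 (26 mm over the outsides), x = -42 to -12, round end reaching x = -55 mm. The clip's springy bow lies on the +y side: it starts at a rigid kink (0, +10), arches outwards, has an inward hump at (26, +9) and a flared end at (56, +18.5) mm.
- bow (a joint): How far the clip's bow is spread about the kink, rad: 0 shut, 0.03 to 0.08 clasping the pin, about 0.25 when the pin is at the hump. Spring 0.6 N m/rad with a preload of 0.06 N m.
- block: Fixed wooden block 100 x 70 x 20 mm on which the clip lies, the clip's loop hanging free over its front (-x) end, wire centre 23 mm above the table. Origin: centre of its underside.
- flask: blue drinking flask, 72 mm across, 230 mm tall; bystander. Origin: centre of its underside
- tape: roll of paper tape lying flat, 90 mm across, 22 mm tall (much larger than the spacer); bystander. Origin: centre of its underside
- hammer: small hammer; bystander. Origin: centre of its underside (tools: under the middle)
- driver: screwdriver; bystander. Origin: centre of its underside (tools: under the middle)
- mug: white mug, 80 mm across, 90 mm tall; bystander. Origin: centre of its underside
- offcut: copper plate offcut 90 x 60 x 8 mm; bystander. Origin: centre of its underside

How it is judged:
By the outcome, as a careful person would: the job done as asked, in the order asked, and still so for the second after the job is handed in, with the robot touching nothing.
It also fails if it takes over 69 s, if anything falls off the work surface, if the arm or the gripper's body presses on something with over 40 N, if the wrist force passes 120 N, or if a joint passes its speed limit or range.

ROBOT

A 6-joint arm with a two-finger parallel gripper is mounted at the origin on the work surface. World frame = base frame: x ahead of the robot, y to its left, z up, the work surface at z = 0. Lengths are in mm, angles in rad, forces in N, time in s.
With the tool pointing down it reaches from about 350 to 1000 mm from the base axis. Payload 7.1 kg.
Tool frame: the origin (TCP) lies at the very end of the fingers, on their centre line; the grasp point (between the pads) lies 19 mm behind it (r.tcp_to_grasp is the distance from the TCP to the grasp point, in mm); z points along the fingers, y is the line along which they close (so a half turn about z gives the same grasp; the last joint's range is limited). The gripper opens to 85 mm and grips with 20 to 120 N. Pads are 22 mm wide; open, the fingers measure 114 mm over their backs; the gripper's body (76 mm by 85 mm) begins 54 mm behind the grasp point. The pads swing forward as they close: fully open they stand 13 mm farther back than shut.
Start: joints at [1.242, 0.423, 1.63, -0, 1.089, -0.019], TCP at [190.511, 595.24, 191.819] pointing down, gripper open.
Joint ranges: [-3, 3], [-0.9, 2.11], [0.09, 2.58], [-1.31, 4.45], [0.11, 2.69], [-2.54, 2.54]. Speed limits (rad/s): [2.39, 2.39, 3.01, 3.14, 3.14, 3.14].

INTERFACE

Orientations are given as a unit quaternion [x, y, z, w].
In Python, from rig import r, viewer gives the robot as it stands.
- The arm moves only by the tool arm_command, never from a script. Its argument "steps" is a list that holds one entry, the list of rows, each a list of 5 numbers: the opening, from -1 (shut) to 1 (fully open), then the shift along the tool's x, y, z in parts of the range, where 1.0 means 0.6 m, then the turn about the tool's z in a scale on which 1.0 is pi rad. A call has 1 to 20 rows; each row is the pose to reach, as a shift and turn from the pose commanded when the call began, along the tool's axes at that moment; what a row does not reach only later rows make up. A row lasts 1/10 s, in which the tool goes at most 50 mm and 8.59 degrees, less where a joint would pass 70% of its speed; a pose out of reach is approached as far as the arm can. No shift or turn number may pass 1 either way. A call with a gripper value outside its range is refused whole. The fingers move at their own pace and stop on an object; "grip_force" is the grip in N (left out, the last holds). Time passes only in rows, so rows that repeat a pose let the fingers close. It gives the time, the measured TCP pose, the force, the opening and the grip force at its end, in the units of the state.
- r.observe(): the state, without advancing time (a new reading comes with each control period).
- viewer.get_image(name): name is "side" or "top"; returns a dict with "img" (384x512x3 uint8, blue, green, red), "vfov" (degrees; the focal length in pixels is half the picture's height over the tangent of half this angle, whatever the lens; pixels are square), "cx", "cy" (the principal point, pixels), "D" ([k1, k2, p1, p2, k3] as OpenCV has them; the pictures are not rectified), "camera_from_world" (4x4, takes a point from world to camera coordinates). Camera axes: x right, y down, z forward; pixel columns grow to the right and rows downward; lengths in mm; the calibration is good to about 2 mm. A picture is of the moment at which its call begins. There is no depth.
- r.finish_job(): hands the job in; it is judged then, once.
The state is a dict: "clock": time; "joints": joint angles; "qvel": joint speeds; "joint_efforts": joint torques, N m; "position": TCP position; "tool_rot": TCP orientation; "wrist_force": force on the tool from outside, world axes, zero at the start; "ft_torque": the same for the moment, N m; "opening": finger opening in mm; "gripper_force": force on a finger pad.
Only numpy, scipy, OpenCV 4.12 (cv2) and the standard library are available. Lean on these libraries where they do the work, as an engineer would, in place of code of your own. Each camera call takes 0.05 s, during which the arm holds its last target. There are 200 camera calls.

## Working session

There is one attempt and no reset: what is moved stays moved. The work goes in short steps, Python scripts to look and compute and a tool call to move; the robot and the scene stay as the last step left them, time stands still between calls to the robot, and variables do not carry over. Pictures are saved under pics/ and viewed, at most 10 in all, crops included, and the job is handed in when it is done.

Besides the shell and the picture viewer there is one more tool, called after ">>>" in YAML: its name, and indented under it one key for each argument. arm_command: Moves the arm, as the interface text tells. Its arguments: {"type":"object","properties":{"steps":{"type":"array","items":{"type":"array","items":{"type":"array","items":{"type":"number"}}}},"grip_force":{"type":"number"}},"required":["steps"]}

```bash
ls; mkdir -p pics
python3 - <<'E'
from rig import r, viewer
import cv2
print(r.observe())
for n in("top","side"):
    d=viewer.get_image(n); cv2.imwrite(f"pics/{n}0.png",cv2.resize(d["img"],(800,600)) if 0 else d["img"])
    print(n,d["vfov"],d["cx"],d["cy"],d["D"],d["camera_from_world"])
E
```

```text
pics
{'clock': 0.0, 'joints': array([ 1.24199841e+00,  4.23861795e-01,  1.63070690e+00,  1.32499053e-05,
        1.08859996e+00, -1.90177360e-02]), 'qvel': array([-9.61400060e-04, -1.63504546e-03, -2.91469686e-04, -1.20386402e-03,
        9.16621230e-05, -8.32946492e-04]), 'joint_efforts': array([-7.51698080e-04, -5.57380986e+01, -2.81744152e+01, -6.26716769e-05,
        7.31717490e-03,  1.28306718e-05]), 'position': array([190.31274749, 594.66894172, 191.02601864]), 'tool_rot': array([ 1.54274499e-01,  9.88027711e-01, -7.75100377e-04, -1.42128584e-04]), 'wrist_force': array([ 0.38979941, -0.97324155,  0.1948499 ]), 'ft_torque': array([-0.02317783, -0.01660204, -0.03452475]), 'gripper_force': 0.0, 'opening': 85.17070137172772}
top 44.72875796650811 251.9744926727274 192.13228920144311 [-0.11551158  0.          0.          0.          0.        ] [[-6.77393718e-03 -9.99548627e-01 -2.92686985e-02  3.45300738e+00]
 [-9.88178626e-01  1.11740622e-02 -1.52899130e-01  5.60512843e+02]
 [ 1.53157166e-01  2.78869731e-02 -9.87808281e-01  1.32083332e+03]
 [ 0.00000000e+00  0.00000000e+00  0.00000000e+00  1.00000000e+00]]
side 57.513870764136854 257.9218476361514 188.5517394743891 [-0.07102422  0.          0.          0.          0.        ] [[ 9.85193604e-01 -1.71235417e-01  8.48495784e-03 -5.29387259e+02]
 [-1.14566991e-01 -6.94358760e-01 -7.10450785e-01  1.10654715e+02]
 [ 1.27545941e-01  6.98959473e-01 -7.03695735e-01  1.23859017e+03]
 [ 0.00000000e+00  0.00000000e+00  0.00000000e+00  1.00000000e+00]]
```

View pics/top0.png

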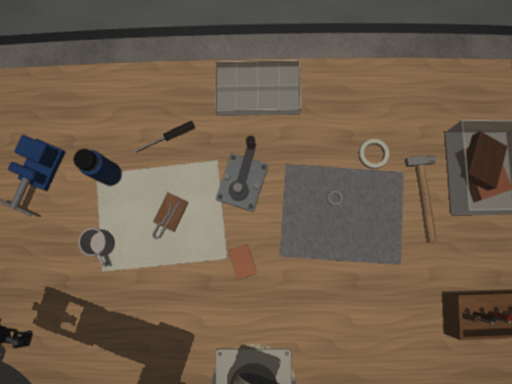

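View pics/side0.png

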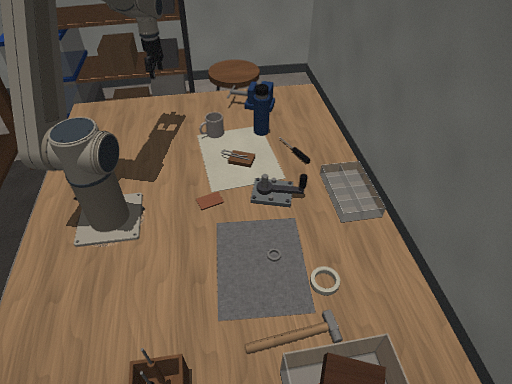

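The top view shows the ring near (335,198) on the grey mat, the bender pin near (237,187), and the clip on its block near (170,212). The side view shows the ring at (274,254), the bender at (272,188) and the clip at (238,157). I'll enlarge those three next.

```bash
cat > h.py <<'E'
import numpy as np, cv2
from rig import r, viewer
def cam(n):
    d=viewer.get_image(n); f=192/np.tan(np.radians(d["vfov"])/2)
    d["K"]=np.array([[f,0,d["cx"]],[0,f,d["cy"]],[0,0,1]]); d["T"]=np.array(d["camera_from_world"]); d["D"]=np.array(d["D"]); return d
def ray(d,uv):
    p=cv2.undistortPoints(np.array(uv,float).reshape(-1,1,2),d["K"],d["D"]).reshape(-1,2)
    R=d["T"][:3,:3]; c=-R.T@d["T"][:3,3]
    return c,np.c_[p,np.ones(len(p))]@R
def onz(d,uv,z):
    c,v=ray(d,uv); return c+v*((z-c[2])/v[:,2])[:,None]
def proj(d,P):
    P=np.array(P,float).reshape(-1,3)
    return cv2.projectPoints(P,cv2.Rodrigues(d["T"][:3,:3])[0],d["T"][:3,3],d["K"],d["D"])[0].reshape(-1,2)
def tri(ds,uvs):
    A=np.zeros((3,3));b=np.zeros(3)
    for d,uv in zip(ds,uvs):
        c,v=ray(d,uv); v=v[0]/np.linalg.norm(v[0]); M=np.eye(3)-np.outer(v,v); A+=M;b+=M@c
    return np.linalg.solve(A,b)
def crop(d,x,y,w,h,s): return cv2.resize(d["img"][y:y+h,x:x+w],None,fx=s,fy=s,interpolation=cv2.INTER_CUBIC)
E
python3 - <<'E'
from h import *
t,s=cam("top"),cam("side")
a=np.hstack([crop(t,210,130,66,85,6),crop(t,140,180,66,85,6)])
cv2.imwrite("pics/a.png",a[:510])
b=np.hstack([crop(s,245,165,66,48,6),crop(s,210,140,66,48,6)])
c=np.hstack([crop(t,318,180,36,36,8),crop(s,256,236,36,36,8)])
c=cv2.copyMakeBorder(c,0,0,0,b.shape[1]-c.shape[1],0)
cv2.imwrite("pics/b.png",np.vstack([b,c]))
E
```

```text
(no output)
```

View pics/a.png

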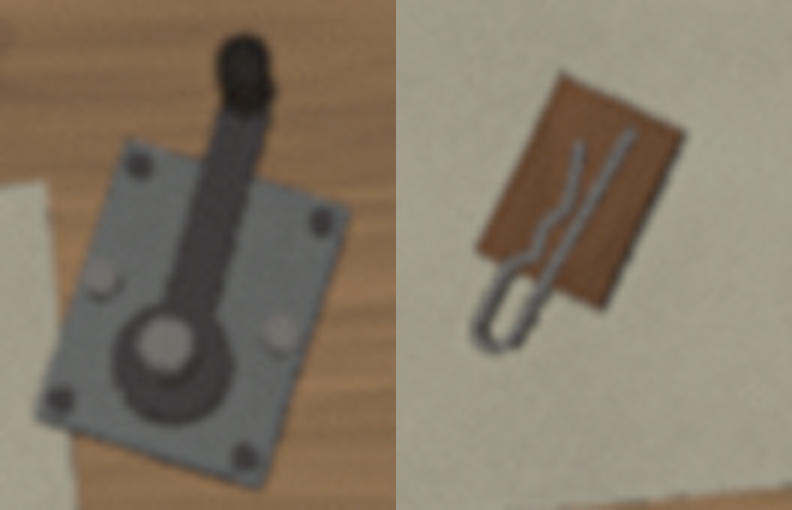

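View pics/b.png

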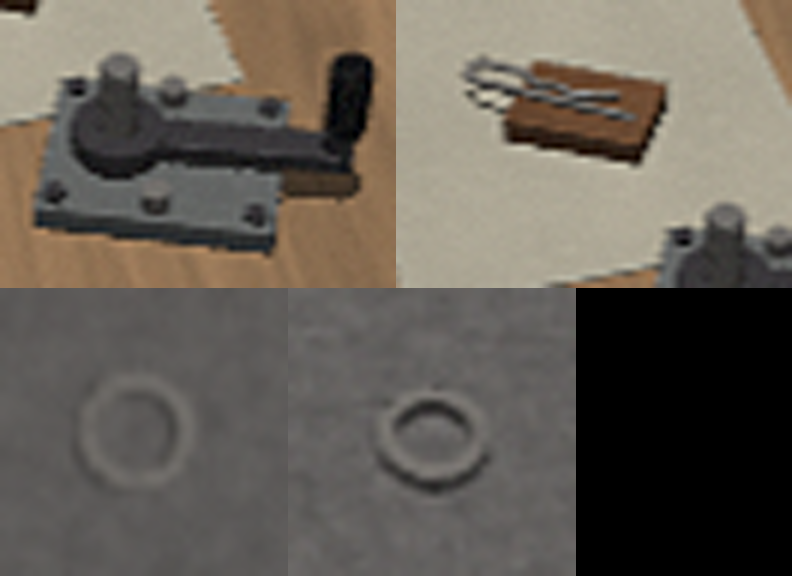

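The crops show the bender base corners in the top view, the bright pin top in both views, the clip with its loop at lower left and tip at upper right (bow on the left), and a clean ring. Next I'll compute positions from those pixels.

Run:
```python
from h import *
t,s=cam("top"),cam("side")
def px(o,k,P): return (np.array(P,float)+.5)/k-.5+np.array(o)
B=px((210,130),6,[(125,140),(350,208),(265,488),(38,418)])
C=onz(t,B,20); print("base corners",C.round(1))
d=(C[0]-C[3])+(C[1]-C[2]); th=np.arctan2(d[1],d[0]); print("heading",th, [np.linalg.norm(C[i]-C[i-1]).round(1) for i in range(4)])
e=(C[1]-C[0])+(C[2]-C[3]); print("heading from width", np.arctan2(e[1],e[0])+np.pi/2, "centre",C.mean(0))
pt,ps=px((210,130),6,[(166,342)]),px((245,165),6,[(121,70)])
P=tri([t,s],[pt,ps]); print("pin top",P, proj(t,P)-pt,proj(s,P)-ps)
# hub circle at z=40
hub=px((210,130),6,[(172,365)]); print("hub",onz(t,hub,40))
# ring: outer circle in each view, contour by thresholding brightness vs mat
rt,rs=px((318,180),8,[(136,143)]),px((256,236),8,[(432-288,434-288)])
print("ring top view z=12",onz(t,rt,12),"side z=12",onz(s,rs,12),tri([t,s],[rt,rs]))
L=px((140,180),6,[(632-396,132),(540-396,293),(490-396,350)])
print("clip tip, leg, loop end",onz(t,L,23).round(1))
S=px((210,140),6,[(630-396,118),(470-396,70)]); print("side clip tip,loop",onz(s,S,23).round(1))
W=px((140,180),6,[(560-396,72),(687-396,130),(602-396,312),(476-396,252)]); W=onz(t,W,20); print("block",W.round(1),W.mean(0))
for n in ("w",): 
  m=np.array([3.0]); 
# blurred hsv masks: ring via Canny ellipse
g=cv2.cvtColor(t["img"],cv2.COLOR_BGR2GRAY)[180:216,318:354].astype(float); 
gb=cv2.GaussianBlur(g,(0,0),.7); m=(gb>np.median(gb)+8).astype(np.uint8)
n,l,st,ce=cv2.connectedComponentsWithStats(m); k=1+np.argmax(st[1:,4]); print("ring blob",st[k],onz(t,[ce[k]+[318,180]],12))
```

```text
base corners [[684.7  63.4  20. ]
 [648.2 -49.4  20. ]
 [507.9  -5.8  20. ]
 [543.9 106.5  20. ]]
heading -0.29914873316752455 [np.float64(147.2), np.float64(118.5), np.float64(146.9), np.float64(118.0)]
heading from width -0.3116233622835245 centre [596.16647589  28.67012907  20.        ]
pin top [569.1357859   38.70147306  89.4267913 ] [[-0.00849792  0.20181243]] [[ 0.15397504 -0.03001459]]
hub [[566.56146259  38.73430342  40.        ]]
ring top view z=12 [[ 546.56795963 -246.87365086   12.        ]] side z=12 [[ 545.66952136 -246.60055978   12.        ]] [ 546.06802146 -246.79432803   12.32374311]
clip tip, leg, loop end [[537.6 216.9  23. ]
 [457.9 261.6  23. ]
 [429.8 286.1  23. ]]
side clip tip,loop [[536.5 221.8  23. ]
 [432.9 292.3  23. ]]
block [[568.7 254.4  20. ]
 [538.7 189.9  20. ]
 [448.5 231.1  20. ]
 [478.6 294.9  20. ]] [508.64450239 242.58708788  20.        ]
ring blob [11 11 14 14 57] [[ 546.00245554 -249.84064585   12.        ]]
```

```bash
cat >> h.py <<'E'
from scipy.spatial.transform import Rotation as Ro
def to(x,y,z,h=None):
    "shift in tool axes (m) and turn that bring the measured TCP to x,y,z with tool y at heading h"
    o=r.observe(); R=Ro.from_quat(o["tool_rot"]).as_matrix(); d=R.T@(np.array([x,y,z])-o["position"])/1000
    hd=np.arctan2(R[1,1],R[0,1]); w=0 if h is None else -((h-hd+np.pi)%(2*np.pi)-np.pi)
    if w>np.pi/2: w-=np.pi
    if w<-np.pi/2: w+=np.pi
    print("shift",d.round(4),"turn",round(w,4),"head",round(hd,4),"tilt",R[:,2].round(4))
def st():
    o=r.observe(); print(round(o["clock"],2),o["position"].round(2),"F",o["wrist_force"].round(1),"M",o["ft_torque"].round(2),"open",round(o["opening"],2),"g",round(float(o["gripper_force"]),1),"j",o["joints"].round(2))
E
python3 -c "
from h import *
to(568.5,38.7,190,1.266); to(568.5,38.7,98,1.266)"
```

```text
shift [-0.5297 -0.4146  0.0018] turn -0.005 head 1.261 tilt [-2.e-04 -5.e-04 -1.e+00]
shift [-0.5297 -0.4146  0.0938] turn -0.005 head 1.261 tilt [-2.e-04 -5.e-04 -1.e+00]
```

The rows are not in the units I measure in: shifts go in shares of 0.6 m and turns go in shares of pi rad. I convert before sending: -0.53 m / 0.6 = -0.8833, -0.4146 m / 0.6 = -0.691, -0.005 rad / 3.1416 = -0.0016.

>>> arm_command:
  steps:
    - [[-1, -0.8833, -0.691, 0, -0.0016], [-1, -0.8833, -0.691, 0, -0.0016], [-1, -0.8833, -0.691, 0, -0.0016], [-1, -0.8833, -0.691, 0, -0.0016], [-1, -0.8833, -0.691, 0, -0.0016], [-1, -0.8833, -0.691, 0, -0.0016], [-1, -0.8833, -0.691, 0, -0.0016], [-1, -0.8833, -0.691, 0, -0.0016], [-1, -0.8833, -0.691, 0, -0.0016], [-1, -0.8833, -0.691, 0, -0.0016], [-1, -0.8833, -0.691, 0, -0.0016], [-1, -0.8833, -0.691, 0, -0.0016], [-1, -0.8833, -0.691, 0, -0.0016], [-1, -0.8833, -0.691, 0.0667, -0.0016], [-1, -0.8833, -0.691, 0.1, -0.0016], [-1, -0.8833, -0.691, 0.1333, -0.0016], [-1, -0.8833, -0.691, 0.1467, -0.0016], [-1, -0.8833, -0.691, 0.1533, -0.0016], [-1, -0.8833, -0.691, 0.155, -0.0016], [-1, -0.8833, -0.691, 0.1567, -0.0016]]
  grip_force: 20

```text
clock: 2.3
position: [569.6, 39.1, 98.7]
tool_rot: [0.152, 0.988, 0.0, 0.001]
wrist_force: [0.3, -0.1, 0.3]
opening: 0.1
gripper_force: 0.0
```

In the tool's units: 0.007 m / 0.6 = 0.0117, 0.006 m / 0.6 = 0.01.

>>> arm_command:
  steps:
    - [[-1, 0, 0, 0.0033, 0], [-1, 0, 0, 0.0067, 0], [-1, 0, 0, 0.0083, 0], [-1, 0, 0, 0.01, 0], [-1, 0, 0, 0.0117, 0]]

```text
clock: 2.8
position: [568.9, 38.8, 90.8]
tool_rot: [0.152, 0.988, 0.0, 0.0]
wrist_force: [-0.9, -0.6, -0.5]
opening: 0.1
gripper_force: 0.0
```

In the tool's units: 0.003 m / 0.6 = 0.005, 0.002 m / 0.6 = 0.0033.

>>> arm_command:
  steps:
    - [[-1, 0, 0, 0.0017, 0], [-1, 0, 0, 0.0033, 0], [-1, 0, 0, 0.005, 0]]

```text
clock: 3.1
position: [568.9, 38.8, 87.7]
tool_rot: [0.152, 0.988, 0.0, -0.0]
wrist_force: [0.8, -0.7, -0.1]
opening: -0.1
gripper_force: 0.0
```

In the tool's units: 0.002 m / 0.6 = 0.0033, 0.001 m / 0.6 = 0.0017.

>>> arm_command:
  steps:
    - [[-1, 0, 0, 0.0017, 0], [-1, 0, 0, 0.0033, 0]]

```text
clock: 3.3
position: [568.9, 38.8, 85.7]
tool_rot: [0.152, 0.988, -0.0, 0.0]
wrist_force: [0.7, -0.7, 0.1]
opening: -0.5
gripper_force: 0.0
```

In the tool's units: 0.002 m / 0.6 = 0.0033, 0.001 m / 0.6 = 0.0017.

>>> arm_command:
  steps:
    - [[-1, 0, 0, 0.0017, 0], [-1, 0, 0, 0.0033, 0]]

```text
clock: 3.5
position: [568.9, 38.8, 83.8]
tool_rot: [0.152, 0.988, 0.0, 0.0]
wrist_force: [-0.7, 0.4, -0.6]
opening: 0.0
gripper_force: 0.0
```

Run:
```python
from h import *
t,s=cam("top"),cam("side")
b=np.hstack([crop(s,235,135,80,75,5),crop(t,200,130,80,75,5)])
cv2.imwrite("pics/c.png",b); st(); print(proj(s,r.observe()["position"]))
```

```text
3.6 [568.76  38.77  83.65] F [-1.3 -0.2  1. ] M [0.05 0.02 0.02] open 0.13 g 0.0 j [ 0.05  0.49  1.82 -0.    0.83 -1.22]
[[264.76466886 177.37892192]]
```

View pics/c.png

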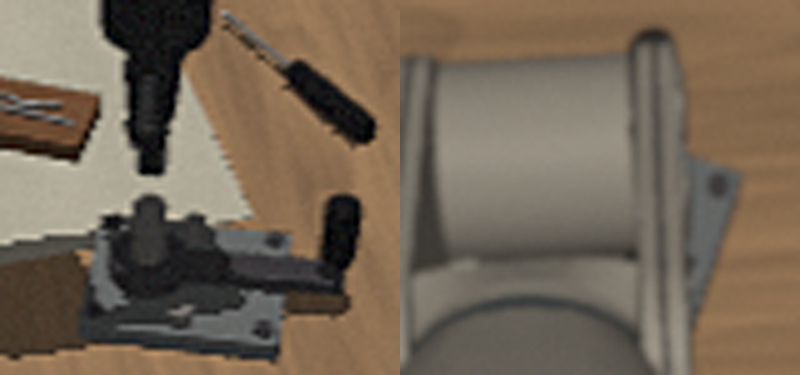

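The side crop shows the shut fingertips ending about 7 px (row 170) above where the measured TCP projects (row 177), with a visible gap to the pin top at row 174. I'll check that with numbers.

Run:
```python
from h import *
s=cam("side"); p=r.observe()["position"]
for z in (0,10,20,30,40): print(z,proj(s,p+[0,0,z]).round(1))
print(s["img"][160:185,262:269].mean(2).round().astype(int))
i=cv2.imread("pics/side0.png"); print(proj(s,[190.3,594.7,191]).round(1)); print(cv2.cvtColor(i,6)[60:82,138:166:2])
```

```text
0 [[264.8 177.4]]
10 [[264.8 175.3]]
20 [[264.9 173.3]]
30 [[265.  171.2]]
40 [[265.  169.2]]
[[ 36  39  56  52  29  22  76]
 [ 20  30  40  22  18   6  30]
 [ 19  26  22  24  14   0 113]
 [  7  15  13  24  18   1 111]
 [ 42  27  18  17  19   9 109]
 [111  31  18  20  21  46 111]
 [104  17  17  15  24  42 115]
 [100  19   6  22  22  36 115]
 [ 95  16  14  19  15  34 143]
 [115   3   8   3   0  55 146]
 [175 161 148 151 126 151 172]
 [165 170 171 172 172 171 170]
 [167 169 170 171 168 167 166]
 [173 157 144 143 165 177 168]
 [144  81  46  52  66 123 161]
 [ 63  44  48  46  42  62 144]
 [ 36  49  51  50  48  39 109]
 [ 43  52  55  55  51  38 142]
 [ 45  55  54  57  51  42 151]
 [ 52  51  57  56  53  44  55]
 [ 50  53  52  56  55  49  49]
 [ 57  52  58  55  53  53  41]
 [ 48  52  55  55  48  50  34]
 [ 53  47  51  54  54  50  36]
 [ 58  53  55  53  56  47  34]]
[[159.   85.6]]
[[ 49  51  53  40  32  23  17  25  21  10  24  20  36  45]
 [ 47  50  47  43  38  34  12  21  15  33  24  14  49  45]
 [ 48  50  57  40  31  27  17   9  35  36   8  21  51  39]
 [ 46  50  52  42  24  28  15  32  25
[... 384 characters left out ...]
2  55  56  29  37  29  13  47  51  53  47  37  48]
 [ 51  57  56  47  25  14  18  12  39  51  51  52  69  67]
 [ 46  49  50  53  58  57  16  13  35  60  58  60  97  84]
 [ 45  47  53  50 111 114  20  21  58  72  60  45  43  44]
 [ 91  89  76  68  49  51   5  25  62  47  48  48  44  45]
 [ 42  53  51  47  56  49  13  13  64  51  49  57  53  56]
 [ 43  54  52  46  57  49  20   6  55  65  63  62  67  71]
 [ 50  51  48  52  53  46  29  13  29  74  72  71  66  70]
 [ 42  42  43  41  44  47  40  33  46  72  70  65  72  72]
 [ 49  45  41  48  47  44  48  62  59  70  74  69  71  69]
 [ 43  44  47  48  45  45  41  73  71  73  72  73  74  70]
 [ 48  44  39  40  46  44  42  71  75  74  72  70  70  70]]
```

Run:
```python
from h import *
s=cam("side");t=cam("top"); p=np.array([190.3,594.7,191])
i=cv2.imread("pics/side0.png"); j=cv2.imread("pics/top0.png")
print(proj(s,p),proj(t,p),proj(s,p+[0,0,40]),proj(t,p+[0,0,40]))
a=cv2.resize(i[20:95,120:200],None,fx=5,fy=5,interpolation=2); b=cv2.resize(j[305:380,0:80],None,fx=5,fy=5,interpolation=2)
b=cv2.convertScaleAbs(b,alpha=1.8);a=cv2.convertScaleAbs(a,alpha=1.8)
cv2.imwrite("pics/d.png",np.hstack([a,b]))
```

```text
[[158.96057234  85.63740176]] [[ 24.58154048 325.21688936]] [[157.33074858  77.39144288]] [[ 16.85880456 327.06729778]]
```

View pics/d.png

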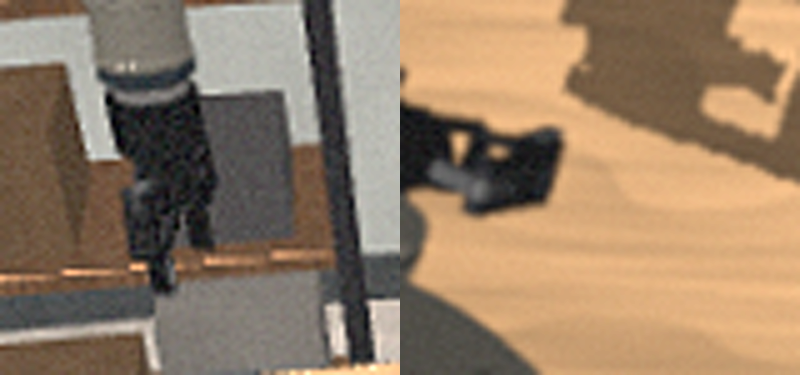

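The dim crops of the start view agree: the open tips appear near z ≈ +50 mm above the reported TCP, and shut about +37 mm. So the real fingertip seems to sit well above the reported TCP. I'll let touch decide and lower carefully.

In the tool's units: 0.018 m / 0.6 = 0.03, 0.017 m / 0.6 = 0.0283.

>>> arm_command:
  steps:
    - [[-1, 0, 0, 0.01, 0], [-1, 0, 0, 0.02, 0], [-1, 0, 0, 0.025, 0], [-1, 0, 0, 0.0283, 0], [-1, 0, 0, 0.03, 0]]

```text
clock: 4.25
position: [568.7, 38.8, 65.4]
tool_rot: [0.152, 0.988, -0.0, -0.0]
wrist_force: [1.1, -0.2, 0.0]
opening: -0.2
gripper_force: 0.0
```

In the tool's units: 0.004 m / 0.6 = 0.0067, 0.003 m / 0.6 = 0.005.

>>> arm_command:
  steps:
    - [[-1, 0, 0, 0.0017, 0], [-1, 0, 0, 0.0033, 0], [-1, 0, 0, 0.005, 0], [-1, 0, 0, 0.0067, 0]]

```text
clock: 4.65
position: [569.0, 38.8, 61.8]
tool_rot: [0.152, 0.988, 0.0, 0.0]
wrist_force: [-0.6, 0.3, -0.6]
opening: 0.2
gripper_force: 0.0
```

In the tool's units: 0.002 m / 0.6 = 0.0033, 0.001 m / 0.6 = 0.0017.

>>> arm_command:
  steps:
    - [[-1, 0, 0, 0.0017, 0], [-1, 0, 0, 0.0033, 0]]

```text
clock: 4.85
position: [568.9, 38.8, 59.8]
tool_rot: [0.152, 0.988, 0.0, 0.0]
wrist_force: [0.1, 0.7, 0.8]
opening: 0.3
gripper_force: 0.0
```

In the tool's units: 0.002 m / 0.6 = 0.0033, 0.001 m / 0.6 = 0.0017.

>>> arm_command:
  steps:
    - [[-1, 0, 0, 0.0017, 0], [-1, 0, 0, 0.0033, 0]]

```text
clock: 5.05
position: [568.9, 38.8, 57.7]
tool_rot: [0.152, 0.988, -0.0, -0.0]
wrist_force: [-0.6, 0.1, -0.2]
opening: 0.0
gripper_force: 0.0
```

In the tool's units: 0.002 m / 0.6 = 0.0033, 0.001 m / 0.6 = 0.0017.

>>> arm_command:
  steps:
    - [[-1, 0, 0, 0.0017, 0], [-1, 0, 0, 0.0033, 0]]

```text
clock: 5.25
position: [568.9, 38.8, 55.7]
tool_rot: [0.152, 0.988, 0.0, -0.0]
wrist_force: [0.7, 0.3, 0.9]
opening: 0.1
gripper_force: 0.0
```

>>> arm_command:
  steps:
    - [[-1, 0, 0, 0.0017, 0], [-1, 0, 0, 0.0033, 0]]

```text
clock: 5.45
position: [568.9, 38.8, 53.7]
tool_rot: [0.152, 0.988, -0.0, -0.0]
wrist_force: [0.3, -1.0, 0.9]
opening: -0.0
gripper_force: 0.0
```

In the tool's units: 0.001 m / 0.6 = 0.0017.

>>> arm_command:
  steps:
    - [[-1, 0, 0, 0.0017, 0]]

```text
clock: 5.55
position: [568.8, 38.8, 52.7]
tool_rot: [0.152, 0.988, -0.0, -0.0]
wrist_force: [0.1, 0.8, 1.2]
opening: 0.0
gripper_force: 0.0
```

Run:
```python
from h import *
s=cam("side"); st(); print(s["img"][164:182,262:269].mean(2).round().astype(int))
```

```text
5.6 [568.79  38.81  52.59] F [-0.9  0.5 -0.5] M [-0.   -0.03  0.  ] open 0.06 g 0.0 j [ 0.05  0.54  1.83 -0.    0.77 -1.22]
[[ 29  41  43  31  18  18   5]
 [ 28  40  43  36  39  22   0]
 [ 30  33  28  21  32  22 117]
 [ 30  62  67  50  32  17  70]
 [ 27  38  33  32  14   2 107]
 [ 12  22  20  12  17   0 147]
 [  3  11  24  19  16   0 147]
 [ 73  31  19  17   7  15 146]
 [ 83  18  13  13  37  41 143]
 [ 80  21  23  26  29  40 143]
 [ 86  19  16  18  28  66 151]
 [ 57  20  18  14  29  37 146]
 [ 44  46  52  48  47  40 113]
 [ 41  54  56  54  51  35 143]
 [ 46  51  53  57  54  38 154]
 [ 53  56  55  53  55  45  54]
 [ 53  54  54  55  53  51  47]
 [ 55  54  58  50  56  53  42]]
```

In the tool's units: 0.0015 m / 0.6 = 0.0025, 0.001 m / 0.6 = 0.0017.

>>> arm_command:
  steps:
    - [[-1, 0, 0, 0.0017, 0], [-1, 0, 0, 0.0025, 0]]

```text
clock: 5.8
position: [568.9, 38.8, 51.2]
tool_rot: [0.152, 0.988, 0.0, -0.0]
wrist_force: [0.1, -0.1, 0.1]
opening: -0.3
gripper_force: 0.0
```

In the tool's units: 0.0015 m / 0.6 = 0.0025, 0.001 m / 0.6 = 0.0017.

>>> arm_command:
  steps:
    - [[-1, 0, 0, 0.0017, 0], [-1, 0, 0, 0.0025, 0]]

```text
clock: 6.0
position: [569.0, 38.8, 50.3]
tool_rot: [0.152, 0.988, 0.0, 0.0]
wrist_force: [-3.1, 0.8, 11.2]
opening: 0.1
gripper_force: 5.4
```

In the tool's units: 0.0015 m / 0.6 = 0.0025, 0.001 m / 0.6 = 0.0017.

>>> arm_command:
  steps:
    - [[-1, 0, 0, 0.0017, 0], [-1, 0, 0, 0.0025, 0]]

```text
clock: 6.2
position: [569.0, 38.8, 50.2]
tool_rot: [0.152, 0.988, 0.0, 0.0]
wrist_force: [-9.4, -1.3, 25.6]
opening: -0.2
gripper_force: 12.6
```

Contact at reported z 50.3, so the tip-to-TCP offset is about 38 mm. I'll calibrate it on the bare table in front of the bender.

```bash
python3 -c "
from h import *
st();to(480,35,65);to(480,35,-30)"
```

```text
6.2 [569.04  38.82  50.25] F [-9.4 -1.3 25.6] M [-0.09  1.41  0.06] open -0.16 g 12.6 j [ 0.05  0.54  1.84 -0.    0.76 -1.22]
shift [ 0.0838 -0.0304 -0.0148] turn 0 head 1.266 tilt [ 2.e-04  0.e+00 -1.e+00]
shift [ 0.0838 -0.0304  0.0802] turn 0 head 1.266 tilt [ 2.e-04  0.e+00 -1.e+00]
```

In the tool's units: 0.0838 m / 0.6 = 0.1397, -0.0304 m / 0.6 = -0.0507.

>>> arm_command:
  steps:
    - [[-1, 0, 0, -0.025, 0], [-1, 0.05, -0.0167, -0.0283, 0], [-1, 0.1167, -0.0433, -0.0283, 0], [-1, 0.1397, -0.0507, -0.0167, 0], [-1, 0.1397, -0.0507, 0.05, 0], [-1, 0.1397, -0.0507, 0.1083, 0], [-1, 0.1397, -0.0507, 0.1233, 0], [-1, 0.1397, -0.0507, 0.1283, 0], [-1, 0.1397, -0.0507, 0.1317, 0], [-1, 0.1397, -0.0507, 0.1333, 0]]

```text
clock: 7.2
position: [481.0, 35.0, -30.7]
tool_rot: [0.152, 0.988, 0.0, 0.001]
wrist_force: [0.4, 0.7, -0.3]
opening: -0.2
gripper_force: 0.0
```

In the tool's units: 0.002 m / 0.6 = 0.0033, 0.001 m / 0.6 = 0.0017.

>>> arm_command:
  steps:
    - [[-1, 0, 0, 0.0017, 0], [-1, 0, 0, 0.0033, 0]]

```text
clock: 7.4
position: [480.5, 35.0, -32.9]
tool_rot: [0.152, 0.988, 0.0, 0.001]
wrist_force: [0.5, -0.1, -0.3]
opening: -0.0
gripper_force: 0.0
```

In the tool's units: 0.002 m / 0.6 = 0.0033, 0.001 m / 0.6 = 0.0017.

>>> arm_command:
  steps:
    - [[-1, 0, 0, 0.0017, 0], [-1, 0, 0, 0.0033, 0]]

```text
clock: 7.6
position: [480.0, 34.9, -35.5]
tool_rot: [0.152, 0.988, 0.0, 0.0]
wrist_force: [-0.1, 0.2, -0.5]
opening: 0.1
gripper_force: 0.0
```

In the tool's units: 0.002 m / 0.6 = 0.0033, 0.001 m / 0.6 = 0.0017.

>>> arm_command:
  steps:
    - [[-1, 0, 0, 0.0017, 0], [-1, 0, 0, 0.0033, 0]]

```text
clock: 7.8
position: [479.8, 34.9, -37.8]
tool_rot: [0.152, 0.988, -0.0, -0.0]
wrist_force: [-0.3, 0.1, -0.3]
opening: 0.0
gripper_force: 0.0
```

In the tool's units: 0.0015 m / 0.6 = 0.0025, 0.001 m / 0.6 = 0.0017.

>>> arm_command:
  steps:
    - [[-1, 0, 0, 0.0017, 0], [-1, 0, 0, 0.0025, 0]]

```text
clock: 8.0
position: [479.8, 35.0, -39.3]
tool_rot: [0.152, 0.988, -0.0, -0.0]
wrist_force: [-0.2, 0.2, -0.1]
opening: 0.2
gripper_force: 0.0
```

In the tool's units: 0.001 m / 0.6 = 0.0017.

>>> arm_command:
  steps:
    - [[-1, 0, 0, 0.0017, 0], [-1, 0, 0, 0.0017, 0]]

```text
clock: 8.2
position: [479.8, 34.9, -39.5]
tool_rot: [0.152, 0.988, -0.0, -0.0]
wrist_force: [-3.5, -1.1, 12.9]
opening: -0.1
gripper_force: 6.2
```

```bash
python3 -c "
from h import *
st();to(568.9,38.8,70);to(568.9,38.8,32)"
```

```text
8.2 [479.77  34.95 -39.48] F [-3.5 -1.1 12.9] M [-0.08  0.54 -0.02] open -0.1 g 6.2 j [ 0.05  0.63  2.04 -0.    0.47 -1.22]
shift [-0.0839  0.0304 -0.1095] turn 0 head 1.266 tilt [-1.e-04 -0.e+00 -1.e+00]
shift [-0.0839  0.0304 -0.0715] turn 0 head 1.266 tilt [-1.e-04 -0.e+00 -1.e+00]
```

In the tool's units: -0.11 m / 0.6 = -0.1833, -0.0839 m / 0.6 = -0.1398.

>>> arm_command:
  steps:
    - [[0, 0, 0, -0.0833, 0], [1, 0, 0, -0.1667, 0], [1, -0.05, 0.0167, -0.1833, 0], [1, -0.1398, 0.0507, -0.1833, 0], [1, -0.1398, 0.0507, -0.1833, 0], [1, -0.1398, 0.0507, -0.15, 0], [1, -0.1398, 0.0507, -0.1233, 0], [1, -0.1398, 0.0507, -0.1183, 0], [-0.5, -0.1398, 0.0507, -0.1183, 0], [-1, -0.1398, 0.0507, -0.1183, 0], [-1, -0.1398, 0.0507, -0.1183, 0], [-1, -0.1398, 0.0507, -0.1183, 0]]
  grip_force: 20

```text
clock: 9.4
position: [569.5, 38.8, 31.5]
tool_rot: [0.152, 0.988, 0.0, 0.001]
wrist_force: [0.4, -0.6, 0.2]
opening: 28.2
gripper_force: 0.0
```

>>> arm_command:
  steps:
    - [[-1, 0, 0, 0, 0], [-1, 0, 0, 0, 0], [-1, 0, 0, 0, 0]]

```text
clock: 9.7
position: [569.6, 39.2, 31.6]
tool_rot: [0.152, 0.988, 0.0, 0.001]
wrist_force: [-1.5, 3.7, 6.3]
opening: 25.1
gripper_force: 20.6
```

```bash
python3 -c "
from h import *
st()"
```

```text
9.7 [569.63  39.25  31.64] F [-1.5  3.7  6.3] M [ 0.72  0.1  -0.03] open 25.08 g 20.6 j [ 0.05  0.57  1.84  0.    0.73 -1.22]
```

In the tool's units: 1.571 rad / 3.1416 = 0.5001.

>>> arm_command:
  steps:
    - [[1, 0, 0, 0, 0], [1, 0, 0, 0, 0.0318], [1, 0, 0, 0, 0.0796], [1, 0, 0, 0, 0.1273], [1, 0, 0, 0, 0.1751], [1, 0, 0, 0, 0.2228], [1, 0, 0, 0, 0.2706], [1, 0, 0, 0, 0.3183], [1, 0, 0, 0, 0.3661], [1, 0, 0, 0, 0.4138], [1, 0, 0, 0, 0.4615], [1, 0, 0, 0, 0.5001], [0, 0, 0, 0, 0.5001], [-1, 0, 0, 0, 0.5001], [-1, 0, 0, 0, 0.5001], [-1, 0, 0, 0, 0.5001], [-1, 0, 0, 0, 0.5001], [-1, 0, 0, 0, 0.5001], [-1, 0, 0, 0, 0.5001]]
  grip_force: 20

```text
clock: 11.6
position: [568.6, 38.8, 30.9]
tool_rot: [0.806, 0.592, -0.0, -0.0]
wrist_force: [-2.7, 0.3, 4.5]
opening: 25.4
gripper_force: 19.8
```

```bash
python3 -c "
from h import *
st(); o=r.observe(); p=o['position']
th=-.305; ex=np.array([np.cos(th),np.sin(th)]); ey=np.array([-ex[1],ex[0]])
q=ex*(ex@p[:2])+ey*(ey@np.array([569.63,39.25])); print('pin',q)
to(546,-246.8,60); to(546,-246.8,-32)"
```

```text
11.6 [568.59  38.79  30.88] F [-2.7  0.3  4.5] M [ 0.1   0.49 -0.03] open 25.35 g 19.8 j [ 0.05  0.57  1.84 -0.    0.73  0.35]
pin [568.81790677  39.50566581]
shift [-0.2792  0.0641 -0.0291] turn 0 head -0.3046 tilt [-7.e-04 -0.e+00 -1.e+00]
shift [-0.2792  0.0642  0.0629] turn 0 head -0.3046 tilt [-7.e-04 -0.e+00 -1.e+00]
```

In the tool's units: -0.2792 m / 0.6 = -0.4653, -0.27 m / 0.6 = -0.45.

>>> arm_command:
  steps:
    - [[1, 0, 0, 0, 0], [1, 0, 0, 0, 0], [1, 0, 0, -0.05, 0], [1, -0.0333, 0.0083, -0.0667, 0], [1, -0.1167, 0.025, -0.0667, 0], [1, -0.2, 0.05, -0.0667, 0], [1, -0.2833, 0.0667, -0.0667, 0], [1, -0.3667, 0.0833, -0.0667, 0], [1, -0.45, 0.107, -0.05, 0], [1, -0.4653, 0.107, 0, 0], [1, -0.4653, 0.107, 0.0667, 0], [1, -0.4653, 0.107, 0.0967, 0], [1, -0.4653, 0.107, 0.11, 0], [1, -0.4653, 0.107, 0.1158, 0], [1, -0.4653, 0.107, 0.1158, 0], [0.2, -0.4653, 0.107, 0.1158, 0], [-0.5, -0.4653, 0.107, 0.1158, 0], [-1, -0.4653, 0.107, 0.1158, 0], [-1, -0.4653, 0.107, 0.1158, 0], [-1, -0.4653, 0.107, 0.1158, 0]]
  grip_force: 20

```text
clock: 13.6
position: [547.1, -247.0, -37.4]
tool_rot: [0.806, 0.592, 0.0, 0.001]
wrist_force: [-0.8, 2.4, 5.8]
opening: 45.0
gripper_force: 19.5
```

Run:
```python
from h import *
st(); s=cam("side"); cv2.imwrite("pics/e.png",crop(s,230,190,90,90,6))
```

```text
13.6 [ 547.12 -247.04  -37.44] F [-0.8  2.4  5.8] M [0.18 0.08 0.01] open 45.0 g 19.5 j [-0.44  0.72  1.78  0.    0.64 -0.14]
```

View pics/e.png

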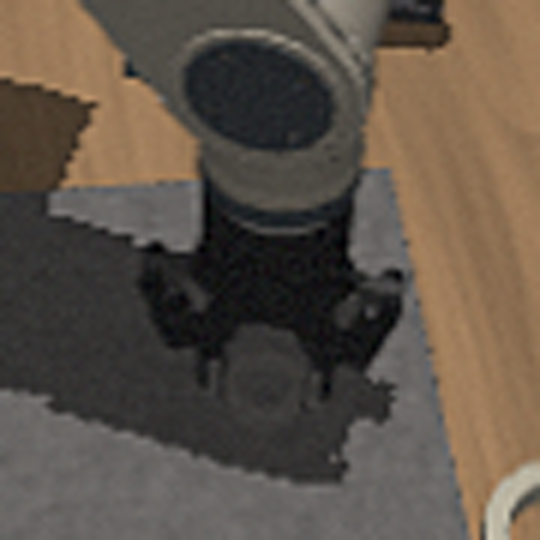

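The ring is between the fingers (45 mm opening, crop centre near (270,370)), in the arm's shadow. I'll regrip at 90° to centre it both ways.

In the tool's units: -1.571 rad / 3.1416 = -0.5001.

>>> arm_command:
  steps:
    - [[1, 0, 0, 0, 0], [1, 0, 0, 0, -0.0318], [1, 0, 0, 0, -0.0796], [1, 0, 0, 0, -0.1273], [1, 0, 0, 0, -0.1751], [1, 0, 0, 0, -0.2228], [1, 0, 0, 0, -0.2706], [1, 0, 0, 0, -0.3183], [1, 0, 0, 0, -0.3661], [1, 0, 0, 0, -0.4138], [1, 0, 0, 0, -0.4615], [1, 0, 0, 0, -0.5001], [0, 0, 0, 0, -0.5001], [-1, 0, 0, 0, -0.5001], [-1, 0, 0, 0, -0.5001], [-1, 0, 0, 0, -0.5001], [-1, 0, 0, 0, -0.5001], [-1, 0, 0, 0, -0.5001]]
  grip_force: 40

```text
clock: 15.45
position: [546.5, -246.8, -38.3]
tool_rot: [0.152, 0.988, -0.0, 0.0]
wrist_force: [-1.2, 0.9, 5.7]
opening: 43.7
gripper_force: 41.1
```

```bash
python3 -c "
from h import *
st(); o=r.observe(); p=o['position']
ex=np.array([np.cos(-.305),np.sin(-.305)]); 
print('ring offset along x (ring minus tool)',ex@(np.array([547.12,-247.04])-p[:2]))
to(568.8,39.4,80,1.266);to(568.8,39.4,-36,1.266)"
```

```text
15.45 [ 546.48 -246.85  -38.35] F [-1.2  0.9  5.7] M [ 0.14  0.2  -0.04] open 43.65 g 41.1 j [-0.44  0.72  1.78  0.    0.64 -1.71]
ring offset along x (ring minus tool) 0.6699731185433375
shift [ 0.0648  0.2797 -0.1184] turn -0.0008 head 1.2652 tilt [ 2.e-04 -0.e+00 -1.e+00]
shift [ 0.0648  0.2797 -0.0024] turn -0.0008 head 1.2652 tilt [ 2.e-04 -0.e+00 -1.e+00]
```

In the tool's units: 0.2797 m / 0.6 = 0.4662, 0.24 m / 0.6 = 0.4.

>>> arm_command:
  steps:
    - [[-1, 0, 0, -0.05, 0], [-1, 0, 0, -0.1167, 0], [-1, 0.0167, 0.0667, -0.1667, 0], [-1, 0.0333, 0.15, -0.1733, 0], [-1, 0.05, 0.2333, -0.1733, 0], [-1, 0.075, 0.3167, -0.1733, 0], [-1, 0.0917, 0.4, -0.1733, 0], [-1, 0.1092, 0.4662, -0.1733, 0], [-1, 0.1092, 0.4662, -0.1733, 0], [-1, 0.1092, 0.4662, -0.1733, 0], [-1, 0.1092, 0.4662, -0.1733, 0]]

```text
clock: 16.55
position: [567.5, 38.9, 65.0]
tool_rot: [0.152, 0.988, -0.0, -0.0]
wrist_force: [-0.5, 0.2, -1.0]
opening: 43.6
gripper_force: 41.4
```

Run:
```python
from h import *
st(); to(568.2,39.6,52); to(568.2,39.6,4)
s=cam("side"); cv2.imwrite("pics/f.png",crop(s,225,130,80,80,6))
```

```text
16.55 [567.53  38.91  65.04] F [-0.5  0.2 -1. ] M [-0.01  0.09  0.02] open 43.56 g 41.4 j [ 0.05  0.52  1.83 -0.    0.79 -1.22]
shift [-0.0004  0.0009  0.013 ] turn 0 head 1.2654 tilt [-6.e-04 -3.e-04 -1.e+00]
shift [-0.0005  0.0009  0.061 ] turn 0 head 1.2654 tilt [-6.e-04 -3.e-04 -1.e+00]
```

View pics/f.png

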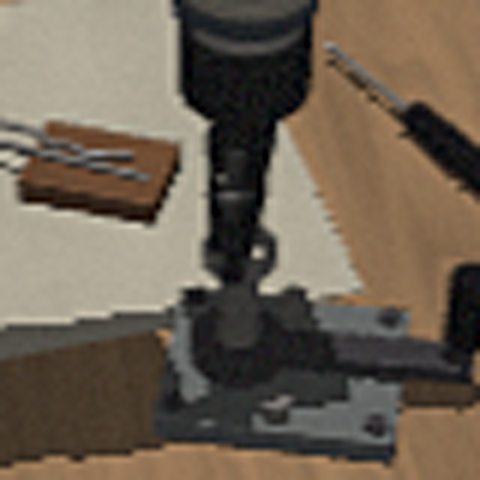

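The ring is held and roughly level (crop x 205–278, y 225–285), right above the pin. Lowering.

In the tool's units: 0.016 m / 0.6 = 0.0267, 0.015 m / 0.6 = 0.025.

>>> arm_command:
  steps:
    - [[-1, -0.0007, 0.0015, 0.01, 0], [-1, -0.0007, 0.0015, 0.0183, 0], [-1, -0.0007, 0.0015, 0.0217, 0], [-1, -0.0007, 0.0015, 0.025, 0], [-1, -0.0007, 0.0015, 0.0267, 0]]

```text
clock: 17.1
position: [568.3, 40.2, 49.0]
tool_rot: [0.152, 0.988, -0.0, -0.0]
wrist_force: [-0.6, -0.5, -0.9]
opening: 43.1
gripper_force: 41.4
```

```bash
python3 -c "
from h import *
st();to(568.2,39.6,3)"
```

```text
17.1 [568.33  40.16  48.99] F [-0.6 -0.5 -0.9] M [-0.04 -0.02 -0.06] open 43.12 g 41.4 j [ 0.05  0.54  1.84 -0.    0.76 -1.22]
shift [-0.0001 -0.0006  0.046 ] turn 0 head 1.2656 tilt [-5.e-04 -0.e+00 -1.e+00]
```

In the tool's units: 0.044 m / 0.6 = 0.0733, 0.04 m / 0.6 = 0.0667.

>>> arm_command:
  steps:
    - [[-1, 0, -0.001, 0.0067, 0], [-1, 0, -0.001, 0.02, 0], [-1, 0, -0.001, 0.0367, 0], [-1, 0, -0.001, 0.0533, 0], [-1, 0, -0.001, 0.0667, 0], [-1, 0, -0.001, 0.0733, 0]]

```text
clock: 17.7
position: [567.6, 39.8, 4.0]
tool_rot: [0.152, 0.988, -0.0, -0.001]
wrist_force: [0.2, -0.9, -0.6]
opening: 43.6
gripper_force: 41.4
```

In the tool's units: 0.003 m / 0.6 = 0.005, 0.001 m / 0.6 = 0.0017.

>>> arm_command:
  steps:
    - [[-1, 0, 0, 0.0017, 0], [-1, 0, 0, 0.0033, 0], [-1, 0, 0, 0.005, 0]]

```text
clock: 18.0
position: [568.6, 39.8, 2.6]
tool_rot: [0.152, 0.988, 0.0, 0.0]
wrist_force: [0.6, 0.8, -0.7]
opening: 43.3
gripper_force: 41.4
```

In the tool's units: -0.1 m / 0.6 = -0.1667, -0.08 m / 0.6 = -0.1333.

>>> arm_command:
  steps:
    - [[-1, 0, 0, 0.0017, 0], [0, 0, 0, 0.0017, 0], [1, 0, 0, 0.0017, 0], [1, 0, 0, 0.0017, 0], [1, 0, 0, -0.0667, 0], [1, 0, 0, -0.1333, 0], [1, 0, 0, -0.1667, 0]]

```text
clock: 18.7
position: [569.9, 39.9, 105.4]
tool_rot: [0.152, 0.988, 0.0, 0.002]
wrist_force: [1.1, 0.5, 0.1]
opening: 85.2
gripper_force: 0.0
```

Run:
```python
from h import *
st(); t,s=cam("top"),cam("side"); i=cv2.imread("pics/top0.png").astype(float)
b,g,rr=i[...,0],i[...,1],i[...,2]
v,u=np.mgrid[0:384,0:512]; P=onz(t,np.c_[u.ravel(),v.ravel()],23).reshape(384,512,3)
c=np.array([457.9,261.6]); h=-.511
for k in range(3):
    e=np.array([np.cos(h),np.sin(h)]); n=np.array([-e[1],e[0]])
    D=P[...,:2]-c; a=D@e; q=D@n
    # leg profile: greyness b/r on brown block
    ac=[];qc=[]
    for a0 in range(15,84,4):
        m=(abs(a-a0)<3)&(abs(q)<7)
        w=np.clip(b[m]/rr[m]-.6,0,None); 
        ac.append(np.average(a[m],weights=w)); qc.append(np.average(q[m],weights=w))
    f=np.polyfit(ac,qc,1); h+=np.arctan(f[0]); c=c+n*f[1]
    print(h,c,f,np.std(np.array(qc)-np.polyval(f,ac)))
e=np.array([np.cos(h),np.sin(h)]); n=np.array([-e[1],e[0]]); D=P[...,:2]-c; a=D@e;q=D@n
print("along leg b/r",[(x,round(float((b/rr)[(abs(a-x)<2.5)&(abs(q)<3)].mean()),2)) for x in range(70,106,3)])
print("loop darkness",[(x,round(float(i.mean(2)[(abs(a-x)<2)&(abs(q-10)<6)].mean()))) for x in range(-60,0,3)])
np.save("clip.npy",np.r_[c,h])
```

```text
18.7 [569.88  39.9  105.38] F [1.1 0.5 0.1] M [ 0.04 -0.08 -0.02] open 85.16 g 0.0 j [ 0.05  0.46  1.81  0.    0.87 -1.22]
-0.5085384968500957 [458.29016477 262.29588733] [0.00246151 0.79780181] 0.2529380851138183
-0.5100205162780745 [458.38147299 262.45968608] [-0.00148202  0.18752926] 0.3303225594436759
-0.5100208927242221 [458.38148201 262.4597022 ] [-3.76446148e-07  1.84663147e-05] 0.3303221965944054
along leg b/r [(70, 0.87), (73, 0.86), (76, 0.85), (79, 0.86), (82, 0.9), (85, 0.87), (88, 0.88), (91, 0.8), (94, 0.68), (97, 0.52), (100, 0.59), (103, 0.72)]
loop darkness [(-60, 150), (-57, 150), (-54, 149), (-51, 149), (-48, 150), (-45, 151), (-42, 149), (-39, 125), (-36, 104), (-33, 93), (-30, 93), (-27, 118), (-24, 130), (-21, 135), (-18, 132), (-15, 134), (-12, 126), (-9, 134), (-6, 127), (-3, 131)]
```

```bash
python3 -c "
from h import *
to(451.1,278,20,1.061);to(451.1,278,-33.5,1.061)"
```

```text
shift [0.1861 0.191  0.085 ] turn 0.2051 head 1.2661 tilt [ 6.4e-03  3.0e-04 -1.0e+00]
shift [0.1865 0.1909 0.1385] turn 0.2051 head 1.2661 tilt [ 6.4e-03  3.0e-04 -1.0e+00]
```

In the tool's units: 0.191 m / 0.6 = 0.3183, 0.085 m / 0.6 = 0.1417, 0.205 rad / 3.1416 = 0.0653.

>>> arm_command:
  steps:
    - [[1, 0.0333, 0.0333, 0, 0.0159], [1, 0.0917, 0.0917, 0, 0.0477], [1, 0.15, 0.15, 0, 0.0653], [1, 0.2083, 0.2083, 0, 0.0653], [1, 0.2583, 0.2583, 0, 0.0653], [1, 0.3083, 0.3183, 0.05, 0.0653], [1, 0.3083, 0.3183, 0.1167, 0.0653], [1, 0.3083, 0.3183, 0.1417, 0.0653], [1, 0.3083, 0.3183, 0.1417, 0.0653]]

```text
clock: 19.7
position: [446.2, 276.5, 14.1]
tool_rot: [0.252, 0.968, -0.002, -0.002]
wrist_force: [0.7, -0.1, 0.4]
opening: 85.3
gripper_force: 0.0
```

```bash
python3 -c "
from h import *
st();to(451.1,278,-33.5,1.061)"
```

```text
19.7 [446.23 276.49  14.09] F [ 0.7 -0.1  0.4] M [-0.01  0.02  0.04] open 85.29 g 0.0 j [ 0.53  0.56  1.94 -0.    0.65 -0.53]
shift [-0.0037  0.004   0.0476] turn 0.0012 head 1.0622 tilt [-0.0057 -0.0034 -1.    ]
```

In the tool's units: 0.022 m / 0.6 = 0.0367, 0.01 m / 0.6 = 0.0167.

>>> arm_command:
  steps:
    - [[1, 0, 0, 0.0167, 0], [1, 0, 0, 0.0367, 0], [1, 0, 0, 0.0367, 0], [1, 0, 0, 0.0367, 0]]

```text
clock: 20.1
position: [449.4, 277.3, -4.6]
tool_rot: [0.252, 0.968, 0.0, 0.0]
wrist_force: [0.4, -0.4, 0.4]
opening: 85.2
gripper_force: 0.0
```

```bash
python3 -c "
from h import *
st();to(451.1,278,-33.5,1.061)"
```

```text
20.1 [449.35 277.27  -4.59] F [ 0.4 -0.4  0.4] M [ 0.02 -0.07 -0.04] open 85.24 g 0.0 j [ 0.53  0.59  1.94 -0.    0.61 -0.53]
shift [-0.0012  0.0015  0.0289] turn -0.0006 head 1.0604 tilt [ 0.  0. -1.]
```

>>> arm_command:
  steps:
    - [[1, -0.002, 0.0025, 0.02, 0], [1, -0.002, 0.0025, 0.04, 0], [1, -0.002, 0.0025, 0.0482, 0], [1, -0.002, 0.0025, 0.0482, 0], [0, -0.002, 0.0025, 0.0482, 0], [-0.5, -0.002, 0.0025, 0.0482, 0], [-1, -0.002, 0.0025, 0.0482, 0], [-1, -0.002, 0.0025, 0.0482, 0], [-1, -0.002, 0.0025, 0.0482, 0], [-1, -0.002, 0.0025, 0.0482, 0]]
  grip_force: 30

```text
clock: 21.1
position: [451.1, 278.4, -33.3]
tool_rot: [0.252, 0.968, 0.0, 0.0]
wrist_force: [-0.4, 0.2, 1.9]
opening: 24.3
gripper_force: 29.4
```

>>> arm_command:
  steps:
    - [[-1, 0, 0, 0, 0], [-1, 0, 0, 0, 0], [-1, 0, 0, 0, 0]]
  grip_force: 90

```text
clock: 21.4
position: [451.1, 278.4, -33.3]
tool_rot: [0.252, 0.968, 0.0, 0.0]
wrist_force: [-0.8, -0.0, 4.6]
opening: 22.6
gripper_force: 87.9
```

Run:
```python
from h import *
st();to(0,0,0); s=cam("side"); t=cam("top"); cv2.imwrite("pics/g.png",np.hstack([crop(s,205,115,66,66,6),crop(t,130,180,66,66,6)]))
```

```text
21.4 [451.14 278.4  -33.28] F [-0.8 -0.   4.6] M [-0.04  0.08 -0.03] open 22.59 g 87.9 j [ 0.53  0.65  1.94 -0.    0.55 -0.53]
shift [ 0.2579 -0.4631 -0.0336] turn 0 head 1.0611 tilt [ 5.e-04  3.e-04 -1.e+00]
```

View pics/g.png

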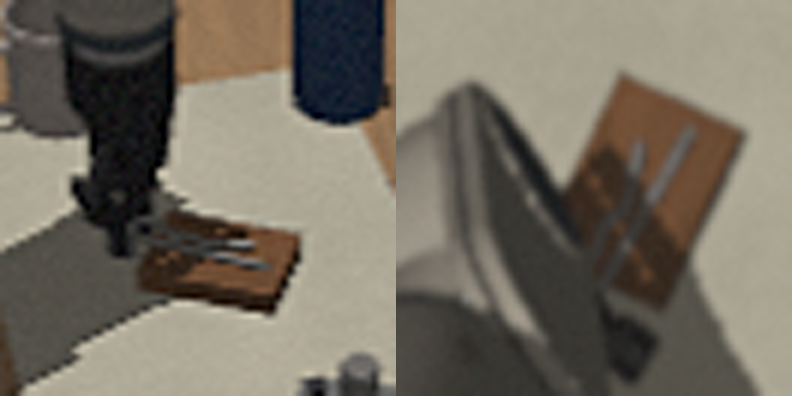

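The clip's loop is gripped, with the leg and bow still level on the block (crop leg tip near (690,130)). Next: lift, move to the front of the bender and align.

```bash
python3 -c "
from h import *
to(437.3,91.2,9.5,1.266)"
```

```text
shift [-0.0793 -0.1701 -0.0429] turn -0.205 head 1.061 tilt [ 4.e-04  2.e-04 -1.e+00]
```

In the tool's units: -0.1701 m / 0.6 = -0.2835, -0.0793 m / 0.6 = -0.1322, -0.205 rad / 3.1416 = -0.0653.

>>> arm_command:
  steps:
    - [[-1, 0, 0, -0.025, 0], [-1, 0, 0, -0.0667, 0], [-1, -0.0083, -0.025, -0.1083, 0], [-1, -0.0333, -0.075, -0.1217, -0.0159], [-1, -0.0667, -0.1417, -0.1217, -0.035], [-1, -0.1, -0.2083, -0.1217, -0.0541], [-1, -0.125, -0.2667, -0.1083, -0.0653], [-1, -0.1322, -0.2835, -0.0833, -0.0653], [-1, -0.1322, -0.2835, -0.0717, -0.0653], [-1, -0.1322, -0.2835, -0.0717, -0.0653], [-1, -0.1322, -0.2835, -0.0717, -0.0653], [-1, -0.1322, -0.2835, -0.0717, -0.0653], [-1, -0.1322, -0.2835, -0.0717, -0.0653]]

```text
clock: 22.8
position: [437.5, 91.9, 9.8]
tool_rot: [0.151, 0.989, 0.0, 0.0]
wrist_force: [0.1, 0.7, -0.2]
opening: 23.1
gripper_force: 88.3
```

Run:
```python
from h import *
st(); to(437.3,91.2,9.5,1.266); s=cam("side"); t=cam("top"); cv2.imwrite("pics/h.png",np.hstack([crop(s,222,150,66,66,6),crop(t,190,160,66,66,6)]))
```

```text
22.8 [437.53  91.87   9.81] F [ 0.1  0.7 -0.2] M [ 0.01  0.03 -0.  ] open 23.08 g 88.3 j [ 0.18  0.5   2.11  0.    0.53 -1.09]
shift [ 0.     -0.0007  0.0003] turn 0.0014 head 1.2674 tilt [ 8.e-04  2.e-04 -1.e+00]
```

View pics/h.png

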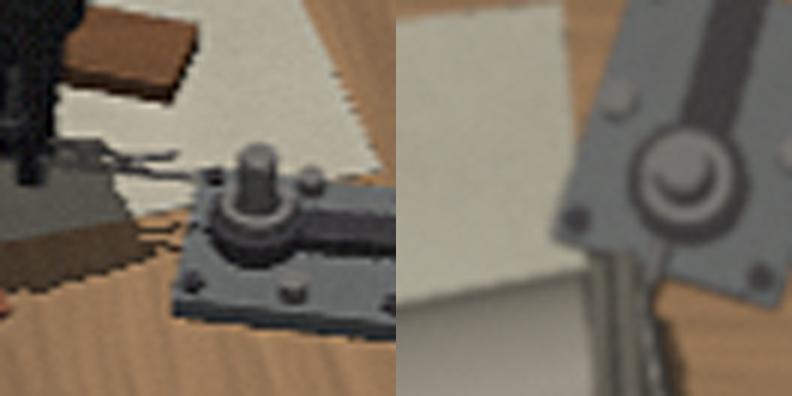

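The ring lies flat on the hub. The clip is level, with its tip at side crop (195,177) and top crop (665,243), just in front of the pin. I'll check the tip against expectation.

Run:
```python
from h import *
s,t=cam("side"),cam("top"); p=np.array([537.5,50,66.]); print(proj(s,p),proj(t,p))
us=(np.array([[195,177.]])+.5)/6-.5+[222,150]; ut=(np.array([[665-396,243.]])+.5)/6-.5+[190,160]
print(us,ut,tri([t,s],[ut,us]), onz(s,us,66),onz(t,ut,66))
```

```text
[[255.80286839 179.76721813]] [[233.82673407 199.04142211]]
[[254.08333333 179.08333333]] [[234.41666667 200.08333333]] [532.11493553  47.90992425  72.58540427] [[531.82175953  54.68450366  66.        ]] [[534.4629414  48.3068458  66.       ]]
```

In the tool's units: -0.017 m / 0.6 = -0.0283, -0.0007 m / 0.6 = -0.0012.

>>> arm_command:
  steps:
    - [[-1, -0.005, -0.0012, 0.0005, 0], [-1, -0.0133, -0.0012, 0.0005, 0], [-1, -0.0217, -0.0012, 0.0005, 0], [-1, -0.0267, -0.0012, 0.0005, 0], [-1, -0.0283, -0.0012, 0.0005, 0], [-1, -0.0283, -0.0012, 0.0005, 0]]

```text
clock: 23.6
position: [453.3, 85.2, 9.1]
tool_rot: [0.152, 0.988, -0.0, -0.0]
wrist_force: [0.5, 0.2, -0.9]
opening: 22.8
gripper_force: 88.3
```

```bash
cat >> h.py <<'E'
def rel():
    p=r.observe()["position"]; ex=np.array([np.cos(-.305),np.sin(-.305)]); d=p[:2]-[568.8,39.4]
    o=r.observe()["wrist_force"]; f=o[:2]
    print("tool x,y rel pin",round(ex@d,2),round(-ex[1]*d[0]+ex[0]*d[1],2),"z",round(p[2],2),"Fx,Fy,Fz",round(ex@f,1),round(-ex[1]*f[0]+ex[0]*f[1],1),round(o[2],1))
E
python3 -c "
from h import *
st();rel();to(0,0,0)"
```

```text
23.6 [453.3   85.19   9.07] F [ 0.5  0.2 -0.9] M [0.01 0.02 0.02] open 22.81 g 88.3 j [ 0.16  0.51  2.08 -0.    0.55 -1.11]
tool x,y rel pin -123.92 8.99 z 9.07 Fx,Fy,Fz 0.4 0.4 -0.9
shift [ 0.4068 -0.2174  0.0091] turn 0 head 1.2657 tilt [-0. -0. -1.]
```

In the tool's units: -0.004 m / 0.6 = -0.0067, -0.001 m / 0.6 = -0.0017.

>>> arm_command:
  steps:
    - [[-1, 0, 0.0017, -0.0007, 0], [-1, -0.0017, 0.0017, -0.0007, 0], [-1, -0.0033, 0.0017, -0.0007, 0], [-1, -0.005, 0.0017, -0.0007, 0], [-1, -0.0067, 0.0017, -0.0007, 0]]

```text
clock: 24.1
position: [457.3, 85.1, 9.5]
tool_rot: [0.152, 0.988, 0.0, 0.0]
wrist_force: [0.1, -0.6, -0.5]
opening: 22.7
gripper_force: 88.3
```

```bash
python3 -c "
from h import *
rel()"
```

```text
tool x,y rel pin -120.04 10.09 z 9.54 Fx,Fy,Fz 0.3 -0.6 -0.5
```

In the tool's units: -0.002 m / 0.6 = -0.0033, -0.001 m / 0.6 = -0.0017.

>>> arm_command:
  steps:
    - [[-1, -0.0017, 0, 0, 0], [-1, -0.0033, 0, 0, 0]]

```text
clock: 24.3
position: [459.2, 84.4, 9.5]
tool_rot: [0.152, 0.988, -0.0, -0.0]
wrist_force: [0.3, 0.6, -0.6]
opening: 22.7
gripper_force: 88.3
```

```bash
python3 -c "
from h import *
rel()"
```

```text
tool x,y rel pin -118.01 10.05 z 9.52 Fx,Fy,Fz 0.1 0.6 -0.6
```

In the tool's units: -0.002 m / 0.6 = -0.0033, -0.001 m / 0.6 = -0.0017.

>>> arm_command:
  steps:
    - [[-1, -0.0017, 0, 0, 0], [-1, -0.0033, 0, 0, 0]]

```text
clock: 24.5
position: [461.2, 83.8, 9.5]
tool_rot: [0.152, 0.988, -0.0, 0.0]
wrist_force: [-0.3, -0.2, 0.2]
opening: 23.1
gripper_force: 88.3
```

```bash
python3 -c "
from h import *
rel()"
```

```text
tool x,y rel pin -115.99 10.05 z 9.53 Fx,Fy,Fz -0.3 -0.3 0.2
```

In the tool's units: -0.002 m / 0.6 = -0.0033, -0.001 m / 0.6 = -0.0017.

>>> arm_command:
  steps:
    - [[-1, -0.0017, 0, 0, 0], [-1, -0.0033, 0, 0, 0]]

```text
clock: 24.7
position: [463.1, 83.2, 9.5]
tool_rot: [0.152, 0.988, 0.0, 0.0]
wrist_force: [-0.7, -0.2, -0.6]
opening: 22.5
gripper_force: 88.3
```

>>> arm_command:
  steps:
    - [[-1, -0.0017, 0, 0, 0], [-1, -0.0033, 0, 0, 0]]

```text
clock: 24.9
position: [465.0, 82.6, 9.5]
tool_rot: [0.152, 0.988, -0.0, -0.0]
wrist_force: [-0.6, -0.4, -0.7]
opening: 22.6
gripper_force: 88.3
```

In the tool's units: -0.002 m / 0.6 = -0.0033, -0.001 m / 0.6 = -0.0017.

>>> arm_command:
  steps:
    - [[-1, -0.0017, 0, 0, 0], [-1, -0.0033, 0, 0, 0]]

```text
clock: 25.1
position: [466.9, 82.0, 9.5]
tool_rot: [0.152, 0.988, 0.0, -0.0]
wrist_force: [-0.2, 0.6, -1.0]
opening: 22.8
gripper_force: 88.3
```

```bash
python3 -c "
from h import *
rel()"
```

```text
tool x,y rel pin -110.02 10.06 z 9.52 Fx,Fy,Fz -0.3 0.6 -1.0
```

The leg is entering the hole with no force, so I'll continue.

In the tool's units: -0.008 m / 0.6 = -0.0133, -0.006 m / 0.6 = -0.01.

>>> arm_command:
  steps:
    - [[-1, -0.0033, 0, 0, 0], [-1, -0.0067, 0, 0, 0], [-1, -0.01, 0, 0, 0], [-1, -0.0133, 0, 0, 0]]

```text
clock: 25.5
position: [474.6, 79.6, 9.5]
tool_rot: [0.152, 0.988, 0.0, 0.0]
wrist_force: [-0.2, 0.2, -0.1]
opening: 22.6
gripper_force: 88.3
```

In the tool's units: -0.017 m / 0.6 = -0.0283, -0.014 m / 0.6 = -0.0233.

>>> arm_command:
  steps:
    - [[-1, -0.0033, 0, 0, 0], [-1, -0.0083, 0, 0, 0], [-1, -0.0133, 0, 0, 0], [-1, -0.0183, 0, 0, 0], [-1, -0.0233, 0, 0, 0], [-1, -0.0283, 0, 0, 0]]

```text
clock: 26.1
position: [490.9, 74.5, 9.5]
tool_rot: [0.152, 0.988, -0.0, -0.0]
wrist_force: [-0.1, -1.0, 0.0]
opening: 22.8
gripper_force: 88.3
```

```bash
python3 -c "
from h import *
rel();st()"
```

```text
tool x,y rel pin -84.85 10.05 z 9.52 Fx,Fy,Fz 0.2 -1.0 0.0
26.1 [490.88  74.47   9.52] F [-0.1 -1.   0. ] M [0.02 0.08 0.  ] open 22.78 g 88.3 j [ 0.13  0.54  2.01 -0.    0.59 -1.14]
```

In the tool's units: -0.014 m / 0.6 = -0.0233, -0.012 m / 0.6 = -0.02.

>>> arm_command:
  steps:
    - [[-1, -0.0033, 0, 0, 0], [-1, -0.0067, 0, 0, 0], [-1, -0.01, 0, 0, 0], [-1, -0.0133, 0, 0, 0], [-1, -0.0167, 0, 0, 0], [-1, -0.02, 0, 0, 0], [-1, -0.0233, 0, 0, 0]]

```text
clock: 26.8
position: [503.7, 70.5, 9.4]
tool_rot: [0.152, 0.988, -0.0, -0.0]
wrist_force: [-2.8, 4.3, -0.6]
opening: 22.3
gripper_force: 88.1
```

In the tool's units: -0.006 m / 0.6 = -0.01, -0.0045 m / 0.6 = -0.0075.

>>> arm_command:
  steps:
    - [[-1, -0.0025, 0, 0, 0], [-1, -0.005, 0, 0, 0], [-1, -0.0075, 0, 0, 0], [-1, -0.01, 0, 0, 0]]

```text
clock: 27.2
position: [508.8, 68.8, 9.3]
tool_rot: [0.152, 0.988, -0.0, -0.001]
wrist_force: [-4.8, 6.3, -0.6]
opening: 22.6
gripper_force: 88.1
```

```bash
python3 -c "
from h import *
rel();st()"
```

```text
tool x,y rel pin -66.06 10.02 z 9.25 Fx,Fy,Fz -6.4 4.6 -0.6
27.2 [508.8   68.79   9.25] F [-4.8  6.3 -0.6] M [0.99 0.77 0.28] open 22.57 g 88.1 j [ 0.11  0.56  1.97  0.    0.62 -1.16]
```

In the tool's units: -0.006 m / 0.6 = -0.01, -0.0045 m / 0.6 = -0.0075.

>>> arm_command:
  steps:
    - [[-1, -0.0025, 0, 0, 0], [-1, -0.005, 0, 0, 0], [-1, -0.0075, 0, 0, 0], [-1, -0.01, 0, 0, 0]]

```text
clock: 27.6
position: [515.0, 67.3, 9.4]
tool_rot: [0.152, 0.988, 0.0, -0.001]
wrist_force: [-3.4, 8.8, -0.6]
opening: 22.9
gripper_force: 88.2
```

In the tool's units: -0.006 m / 0.6 = -0.01, -0.0045 m / 0.6 = -0.0075.

>>> arm_command:
  steps:
    - [[-1, -0.0025, 0, 0, 0], [-1, -0.005, 0, 0, 0], [-1, -0.0075, 0, 0, 0], [-1, -0.01, 0, 0, 0]]

```text
clock: 28.0
position: [521.7, 65.6, 9.6]
tool_rot: [0.152, 0.988, 0.0, 0.0]
wrist_force: [-1.5, 6.2, -0.4]
opening: 22.8
gripper_force: 88.3
```

```bash
python3 -c "
from h import *
rel();st()"
```

```text
tool x,y rel pin -52.8 10.81 z 9.63 Fx,Fy,Fz -3.3 5.5 -0.4
28.0 [521.68  65.57   9.63] F [-1.5  6.2 -0.4] M [1.05 0.24 0.28] open 22.82 g 88.3 j [ 0.1   0.57  1.94  0.    0.63 -1.17]
```

In the tool's units: -0.007 m / 0.6 = -0.0117, -0.006 m / 0.6 = -0.01.

>>> arm_command:
  steps:
    - [[-1, -0.0025, 0, 0, 0], [-1, -0.005, 0, 0, 0], [-1, -0.0075, 0, 0, 0], [-1, -0.01, 0, 0, 0], [-1, -0.0117, 0, 0, 0]]

```text
clock: 28.5
position: [529.3, 63.2, 9.9]
tool_rot: [0.152, 0.988, 0.0, 0.001]
wrist_force: [0.7, 5.4, -0.9]
opening: 22.5
gripper_force: 88.3
```

In the tool's units: -0.002 m / 0.6 = -0.0033, -0.001 m / 0.6 = -0.0017.

>>> arm_command:
  steps:
    - [[-1, -0.0017, 0, 0, 0], [-1, -0.0033, 0, 0, 0]]

```text
clock: 28.7
position: [530.7, 62.6, 9.8]
tool_rot: [0.152, 0.988, 0.0, 0.001]
wrist_force: [-1.2, 7.1, 0.1]
opening: 22.9
gripper_force: 88.3
```

```bash
python3 -c "
from h import *
rel();st()"
```

```text
tool x,y rel pin -43.33 10.71 z 9.78 Fx,Fy,Fz -3.2 6.4 0.1
28.7 [530.69  62.62   9.78] F [-1.2  7.1  0.1] M [1.16 0.25 0.27] open 22.88 g 88.3 j [ 0.09  0.57  1.93  0.    0.64 -1.17]
```

Home contact should come within a couple of mm, so I'll take 1 mm steps.

In the tool's units: -0.001 m / 0.6 = -0.0017, -0.0005 m / 0.6 = -0.0008.

>>> arm_command:
  steps:
    - [[-1, -0.0008, 0, 0, 0], [-1, -0.0017, 0, 0, 0]]

```text
clock: 28.9
position: [530.7, 62.5, 9.6]
tool_rot: [0.152, 0.988, 0.0, -0.0]
wrist_force: [-2.9, 7.8, 1.6]
opening: 22.8
gripper_force: 88.4
```

In the tool's units: -0.0005 m / 0.6 = -0.0008.

>>> arm_command:
  steps:
    - [[-1, -0.0008, 0, 0, 0], [-1, -0.0008, 0, 0, 0]]

```text
clock: 29.1
position: [530.8, 62.6, 9.5]
tool_rot: [0.152, 0.988, 0.0, -0.0]
wrist_force: [-2.9, 8.6, 0.9]
opening: 23.0
gripper_force: 88.4
```

```bash
python3 -c "
from h import *
rel();st()"
```

```text
tool x,y rel pin -43.2 10.7 z 9.53 Fx,Fy,Fz -5.3 7.3 0.9
29.1 [530.81  62.58   9.53] F [-2.9  8.6  0.9] M [1.37 0.41 0.34] open 22.98 g 88.4 j [ 0.09  0.58  1.92  0.    0.64 -1.17]
```

In the tool's units: -0.0014 m / 0.6 = -0.0023, -0.0007 m / 0.6 = -0.0012.

>>> arm_command:
  steps:
    - [[-1, -0.0012, 0, 0, 0], [-1, -0.0023, 0, 0, 0], [-1, -0.0023, 0, 0, 0]]

```text
clock: 29.4
position: [530.9, 62.5, 9.3]
tool_rot: [0.152, 0.988, 0.0, -0.002]
wrist_force: [-6.2, 11.3, 2.3]
opening: 22.9
gripper_force: 88.4
```

```bash
python3 -c "
from h import *
rel();st()"
```

```text
tool x,y rel pin -43.09 10.61 z 9.28 Fx,Fy,Fz -9.3 8.9 2.3
29.4 [530.89  62.46   9.28] F [-6.2 11.3  2.3] M [1.73 0.83 0.39] open 22.85 g 88.4 j [ 0.09  0.58  1.92  0.    0.65 -1.17]
```

In the tool's units: -0.0012 m / 0.6 = -0.002, 0.0008 m / 0.6 = 0.0013.

>>> arm_command:
  steps:
    - [[-1, -0.0008, 0.001, 0, 0], [-1, -0.002, 0.0013, 0, 0], [-1, -0.002, 0.0013, 0, 0]]

```text
clock: 29.7
position: [531.3, 62.6, 9.0]
tool_rot: [0.152, 0.988, 0.0, -0.002]
wrist_force: [-7.5, 10.6, 1.6]
opening: 22.5
gripper_force: 88.4
```

```bash
python3 -c "
from h import *
rel();st()"
```

```text
tool x,y rel pin -42.74 10.9 z 9.03 Fx,Fy,Fz -10.3 7.9 1.6
29.7 [531.3   62.64   9.03] F [-7.5 10.6  1.6] M [1.51 1.09 0.26] open 22.46 g 88.4 j [ 0.09  0.58  1.92  0.    0.65 -1.17]
```

In the tool's units: -0.0014 m / 0.6 = -0.0023, -0.0007 m / 0.6 = -0.0012.

>>> arm_command:
  steps:
    - [[-1, -0.0012, 0.0007, -0.0005, 0], [-1, -0.0023, 0.001, -0.0007, 0], [-1, -0.0023, 0.001, -0.0007, 0]]

```text
clock: 30.0
position: [531.3, 62.7, 9.0]
tool_rot: [0.152, 0.988, -0.0, -0.004]
wrist_force: [-10.0, 10.5, 1.8]
opening: 22.8
gripper_force: 88.4
```

Run:
```python
from h import *
rel();st()
s=cam("side"); e=np.array([.9538,-.3003,0])
print(s["img"][168:186,270:292].mean(2).round().astype(int))
for x in (13,60,66,70): print(x,proj(s,np.array([568.8,39.4,65.7])+e*x).round(1))
```

```text
tool x,y rel pin -42.75 10.95 z 9.03 Fx,Fy,Fz -12.7 7.0 1.8
30.0 [531.31  62.68   9.03] F [-10.   10.5   1.8] M [1.52 1.49 0.16] open 22.84 g 88.4 j [ 0.09  0.58  1.92  0.    0.65 -1.17]
[[164 165 163 166 167 170 169 167 167 169 134 111 115 117 112 107 112 108
  106 108 112 110]
 [166 167 165 169 168 168 166 168 167 166 168 157 126 113 112 109 110 111
  107 108 113 111]
 [168 169 168 164 165 165 165 164 166 167 171 152 123 112 113 113 112 109
  111 107 109 111]
 [167 163 164 166 165 165 164 164 165 164 169 170 156 124 112 112 112 110
  110 110 113 110]
 [167 166 166 166 164 164 165 167 165 166 165 168 153 120 112 112 111 107
  111 110 109 111]
 [163 165 166 167 167 163 165 164 164 164 166 165 167 140 108 111 108 108
  109 109 110 112]
 [165 165 164 164 167 163 170 165 164 165 167 169 171 132 104 112 111 110
  113 113 110 112]
 [167 163 166 165 166 168 164 164 165 166 167 169 167 173 140 108 110 111
  111 111 109 114]
 [170 169 173 171 172 172 171 172 169 168 167 163 167 172 151 121 108 110
  113 109 111 112]
 [178 146 141 142 138 135 120 115 151 168 167 167 168 169 178 144 105 109
  109 111 111 115]
 [107 121 113 100  75  68  83 119 159 176 176 172 173 147 114 121 117 110
  109 108 112 114]
 [ 67  61  58  73 102 111 159 167 131 110  91  92 112 122 119 114 113 111
  109 111 113 114]
 [ 61  96 101 102  98  79  78  85  97 101 103 107 103  92 110 117 115 110
  111 116 118 118]
 [ 59  63  77  86  98 113 120 122 128 136 129 117 113 100 107 112 107 108
   94  74  70  86]
 [100 103  66  40  31  60  66  69  62  56  59  66  76  97 104 104 104  98
   71  53  60  62]
 [ 46  54  85  96  97 101 108 106 106 106 105 103 102 106 103 105 103  93
   54  33  41  67]
 [ 54  62  84  98  88 102 113 108 109 106 107 104 106 106 107 105 107 110
   96  69  60  92]
 [ 44  24  46  57  62  54  58  72  70  68  69  81  85  73  86  99  86 102
  112 114 108 111]]
13 [[268.1 181.2]]
60 [[280.8 182.4]]
66 [[282.4 182.6]]
70 [[283.5 182.7]]
```

Fully seated: the last push gave no motion, and the leg tip is visible ~66 mm past the pin axis. I'll relax the push and let go.

In the tool's units: 0.002 m / 0.6 = 0.0033, 0.001 m / 0.6 = 0.0017.

>>> arm_command:
  steps:
    - [[-1, 0.0017, 0, 0, 0], [-1, 0.0033, 0.0003, 0, 0]]

```text
clock: 30.25
position: [531.5, 63.0, 9.4]
tool_rot: [0.152, 0.988, -0.0, -0.002]
wrist_force: [-4.1, 2.5, -0.7]
opening: 22.6
gripper_force: 88.3
```

```bash
python3 -c "
from h import *
rel()"
```

```text
tool x,y rel pin -42.67 11.28 z 9.37 Fx,Fy,Fz -4.7 1.2 -0.7
```

In the tool's units: -0.14 m / 0.6 = -0.2333, 0.002 m / 0.6 = 0.0033.

>>> arm_command:
  steps:
    - [[-0.4, 0.0033, 0.0008, 0, 0], [-0.2, 0.0033, 0.0008, 0, 0], [0.2, 0.0033, 0.0008, 0, 0], [1, 0.0033, 0.0008, 0, 0], [1, 0.0033, 0.0008, 0, 0], [1, 0.0033, 0.0008, 0, 0], [1, 0.0033, 0.0008, -0.05, 0], [1, 0.0033, 0.0008, -0.1167, 0], [1, 0.0333, 0.0008, -0.1833, 0], [1, 0.1, 0.0008, -0.2333, 0], [1, 0.1667, 0.0008, -0.2333, 0], [1, 0.2167, 0.0008, -0.2333, 0], [1, 0.2167, 0.0008, -0.2333, 0], [1, 0.2167, 0.0008, -0.2333, 0]]

```text
clock: 31.65
position: [410.0, 102.4, 150.4]
tool_rot: [0.151, 0.988, 0.0, 0.001]
wrist_force: [0.4, 0.3, 0.1]
opening: 85.4
gripper_force: 0.0
```

Run:
```python
from h import *
st(); s,t=cam("side"),cam("top"); b=np.array([.9538,-.3003,0]); P=np.array([568.8,39.4,65.7])
for n,d,x0,y0 in(("side",s,0,0),("top",t,0,0)):
    print(n,[(x,proj(d,P+b*x)[0].round(1).tolist()) for x in (-67,-40,66)])
print(s["img"][178:185,240:288:2].mean(2).round().astype(int))
a,c=s["img"][172:192,240:290],cv2.imread("pics/side0.png")[172:192,240:290]
d=cv2.absdiff(a,c).max(2)
for row in d: print("".join(" .+#"[min(3,v//20)] for v in row))
```

```text
31.65 [409.95 102.44 150.35] F [0.4 0.3 0.1] M [ 0.04 -0.02 -0.01] open 85.4 g 0.0 j [ 0.22  0.19  2.09 -0.    0.86 -1.05]
side [(-67, [246.7, 179.1]), (-40, [253.9, 179.8]), (66, [282.4, 182.6])]
top [(-67, [230.5, 210.4]), (-40, [233.3, 201.4]), (66, [244.3, 166.8])]
[[166 171 170 175  96 112 138 138  77  48  97  61  66  80 107 137 119 100
   70 158 173 175 113 117]
 [165 166 169 169 176  96  68  64 109 127 133  49  51  56  57  65  67  79
  160 129  90 116 116 112]
 [166 167 167 167 171 171 172 143  52  28  56  54  57  51 124 124  89  92
   79 107 100 107 111 115]
 [165 168 165 165 165 171 172 145 108 111 129  49  61  48  53  71  95 125
  148 118  97 101 111 110]
 [169 166 166 168 164 168 168 118 110  70  49  47  55  51  82 121  59  40
   60  64  88  88 106 104]
 [164 166 164 165 168 171 178 101 114  75  99  45  53  51  37  38  85  95
  111 108  92  97 105 104]
 [170 167 166 167 175 161 116  78  41  43 103  46  55  50  77 101  83  89
  113 106 107 107 108 108]]
                                                  
                                                  
        ++ ... .                                  
        ########+.++                              
       .#    ..+####+                             
       .#. .       .#+            ....            
        ###...      ..      .++.   +##            
          #####.+###.       ++##++.               
                   .+.      .....                 
                   .#+       .. +####..           
                            .#+     .+..          
              ..  .++       .  .         .        
               .#+ ++       .#+                   
                   .#+     .##..                  
                     ###++###. .+.                
         .######.      .+++.      .......+        
#       ..                                        
##.     .#                                        
##.     +##.                                      
.
```

The difference image shows the clip's loop end at column 247, as predicted for home, with the bow clasped on the pin, the ring on the hub and the gripper clear.

```bash
python3 -c "
from rig import r
print(r.finish_job())"
```

```text
the job is handed in; nothing more can be done
None
```

The spacer ring lies flat on the hub and the R-clip is home through the pin's cross hole; nothing else was moved, clip push readings stayed under about 15 N, and I handed in at 31.7 s (no verdict was returned).

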